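# Gauge the socket depth of a monitor stand

### The job

Check whether the column socket of the monitor stand is deep enough: take the depth gauge by its orange knob, stand it flat over the socket, push its rod gently down the hole until it bottoms and presses in the sprung pad, and leave it standing there like that. If the rod went down 35 mm or more, then throw the tally's yellow-balled lever all the way over to the green plate; if less, all the way over to the red plate. Do not press or drop the gauge hard on the stand (stay under 22 N), and leave the other things on the desk where they are.

Things in the scene. Friction and masses are not known exactly. Their poses are not given: they have to be found in the camera images.
- gauge: depth gauge, 0.40 to 0.52 kg without its rod (0.06 kg): a steel bridge block 90 (x) x 34 (y) x 22 mm (z), standing upright on the table; a vertical 8 mm rod slides through its centre and carries an orange knob on top. Origin: centre of the bridge's flat underside, z up, so the rod leaves the bridge at the origin. It can be lifted by the knob: the rod, when fully up, carries the bridge along. The bridge may sit over the socket at any yaw
- knob (a point): centre of the orange grip knob of the gauge, 24 mm diameter and 24 mm high; 105 mm above the bridge's underside when the rod is fully up, and 105 mm less the rod's travel when it is down
- rod (a joint): travel of the rod in the bridge, m: 0 = fully up (its tip 1 mm above the bridge's underside), growing as it is pushed down, at most 0.055. It starts at 0. It slides with about 3 N of friction and stays where it is left, but lifting the gauge off by the knob draws it up again, since the bridge is heavier than that. This travel is the reading
- stand: fixed monitor stand: a black foot plate 190 (x) x 220 (y) x 12 mm with a grey boss 100 (x) x 90 (y) mm at its centre, whose flat top is 65 mm above the table. Origin: centre of the underside, z up
- socket_mouth (a point): centre of the mouth of the blind socket in the middle of the boss's top, in the plane of the top; z up. The round hole is 13 mm wide with a 1.5 mm chamfer; its depth is not known beforehand, 22 to 48 mm to its floor. The floor is a small brass pad on a spring: it takes 0.5 N to start and 2.2 N to press down its 2.5 mm, then it is solid; pressed, it stays so under the rod, held by the rod's friction
- rod_tip: lower end of the 8 mm rod; origin at the centre of its end face, which must end up pressing on the socket's floor
- tally: fixed grey tally box 150 (x) x 60 (y) x 22 mm with a lever in its middle, red plate on its -x end and green plate on its +x end. Origin: centre of the underside, x from red to green, z up; the lever's hinge lies 22 mm above the origin, along y
- lever_ball (a point): centre of the yellow ball (26 mm diameter) at the end of the 10 mm thick tally lever, 80 mm from the hinge
- flag (a joint): angle of the tally lever, rad: 0 = fully over the red plate, 1.0 = fully over the green plate, 0.5 = upright. It starts between 0.35 and 0.65, swings with about 1 N at the ball against stops and stays where it is left
- green_plate (a point): centre of the green plate on the tally, 24 mm above the table
- red_plate (a point): centre of the red plate on the tally, 24 mm above the table
- camera_still: black stills camera, 67 x 120 x 90 mm, loose, to be left alone; origin at the centre of its underside
- mouse: grey and black computer mouse, 100 x 60 x 33 mm, loose, to be left alone; origin at the centre of its underside
- water1: clear water bottle, 62 mm wide, 200 mm high, loose, to be left alone; origin at the centre of its underside
- water2: clear water bottle, 62 mm wide, 200 mm high, loose, to be left alone; origin at the centre of its underside
- drive: flat aluminium disk drive, 80 x 115 x 14 mm, loose, to be left alone; origin at the centre of its underside
- driver: green screwdriver, 200 mm long, lying, loose, to be left alone; origin at the centre of its underside
- column: the stand's aluminium column, 40 mm wide, 240 mm long, lying, loose, to be left alone; origin at the centre of its underside
Not all that is in view belongs to the job. There is more than one size of the gauge; the one meant has the size given above.

How it is judged:
By the outcome, as a careful person would: the job done as asked, in the order asked, and still so for the second after the job is handed in, with the robot touching nothing.
It also fails if it takes over 58 s, if anything falls off the work surface, if the arm or the gripper's body presses on something with over 40 N, if the wrist force passes 120 N, or if a joint passes its speed limit or range.

### The arm

A 6-joint arm with a two-finger parallel gripper is mounted at the origin on the work surface. World frame = base frame: x ahead of the robot, y to its left, z up, the work surface at z = 0. Lengths are in mm, angles in rad, forces in N, time in s.
With the tool pointing down it reaches from about 350 to 875 mm from the base axis. Payload 4.2 kg.
Tool frame: the origin (TCP) lies at the very end of the fingers, on their centre line; the grasp point (between the pads) lies 19 mm behind it; z points along the fingers, y is the line along which they close (so a half turn about z gives the same grasp; the last joint's range is limited). The gripper opens to 85 mm and grips with 20 to 120 N. Pads are 22 mm wide; open, the fingers measure 114 mm over their backs; the gripper's body (76 mm by 85 mm) begins 54 mm behind the grasp point. The pads swing forward as they close: fully open they stand 13 mm farther back than shut.
Start: joints at [1.45, 0.385, 0.008, 0, -1.194, -0.259], TCP at [231.676, 580.453, 231.312] pointing down, gripper open.
Joint ranges: [-3.14, 3.14], [-1.21, 2.06], [-1.07, 1.41], [-3.16, 2.05], [-2.99, -0.16], [-3.1, 3.1]. Speed limits (rad/s): [2.79, 2.79, 3.14, 3.14, 3.14, 3.14].

### API

Orientations are given as a unit quaternion [x, y, z, w].
In Python, from bench import arm gives the robot as it stands. The module is installed in compiled form; this text tells all that it offers.
- The arm moves only by the tool drive_tool, never from a script. Its argument "targets" is a list of rows, each a list of 5 numbers: the closure, from -1 (fully open) to 1 (shut), then the shift along the tool's x, y, z in mm, then the turn about the tool's z in degrees. In form: [[grip, tx, ty, tz, roll], ...]. A call has 1 to 12 rows; each row is the pose to reach, as a shift and turn from the pose commanded when the call began, along the tool's axes at that moment; what a row does not reach only later rows make up. A row lasts 1/10 s, in which the tool goes at most 50 mm and 8.59 degrees, less where a joint would pass 70% of its speed; a pose out of reach is approached as far as the arm can. A call with a gripper value outside its range is refused whole. The fingers move at their own pace and stop on an object; the grip force is fixed at half the most. Time passes only in rows, so rows that repeat a pose let the fingers close. It gives the time, the measured TCP pose, the force, the opening and the grip force at its end, in the units of the state.
- arm.read_state(): the state, without advancing time (a new reading comes with each control period).
- arm.get_image(name): name is "side" or "top"; returns the picture (480x640x3 uint8, blue, green, red); there is no depth.
- arm.camera_params(name): a dict with "fov_y" (degrees; the focal length in pixels is half the picture's height over the tangent of half this angle, whatever the lens; pixels are square), "cx", "cy" (the principal point, pixels), "D" ([k1, k2, p1, p2, k3] as OpenCV has them; the pictures are not rectified), "rvec" (rotation vector, rad) and "tvec" (3), from world to camera coordinates, as OpenCV has them. Camera axes: x right, y down, z forward; pixel columns grow to the right and rows downward; lengths in mm; the calibration is good to about 2 mm. A picture is of the moment at which its call begins. camera_params takes no time and is no camera call.
- arm.job_done(): hands the job in; it is judged then, once.
The state is a dict: "clock": time; "joints": joint angles; "joint_vel": joint speeds; "joint_efforts": joint torques, N m; "position": TCP position; "ee_rot": TCP orientation; "contact_force": force on the tool from outside, world axes, zero at the start; "wrist_torque": the same for the moment, N m; "gripper_width": finger opening in mm; "grasp_force": force on a finger pad.
Only numpy, scipy, OpenCV 4.12 (cv2) and the standard library are available. Lean on these libraries where they do the work, as an engineer would, in place of code of your own. Each camera call takes 0.05 s, during which the arm holds its last target. There are 200 camera calls.

## Working session

There is one attempt and no reset: what is moved stays moved. The work goes in short steps, Python scripts to look and compute and a tool call to move; the robot and the scene stay as the last step left them, time stands still between calls to the robot, and variables do not carry over. Pictures are saved under pics/ and viewed, at most 10 in all, crops included, and the job is handed in when it is done.

Besides the shell and the picture viewer there is one more tool, called after "Emit:" in YAML: its name, and indented under it one key for each argument. drive_tool: Moves the arm, as the interface text tells. Its arguments: {"type":"object","properties":{"targets":{"type":"array","items":{"type":"array","items":{"type":"number"}}}},"required":["targets"]}

```bash
mkdir -p pics
cat > h.py <<'E'
import numpy as np, cv2
from bench import arm
def cam(n):
    p=arm.camera_params(n); f=240/np.tan(np.radians(p["fov_y"])/2)
    K=np.array([[f,0,p["cx"]],[0,f,p["cy"]],[0,0,1.]])
    return K,np.array(p["D"],float),np.array(p["rvec"],float).reshape(3),np.array(p["tvec"],float).reshape(3)
def ray(n,uv):
    K,D,r,t=cam(n); q=cv2.undistortPoints(np.array([[uv]],float),K,D).ravel()
    R=cv2.Rodrigues(r)[0]; return -R.T@t, R.T@np.array([q[0],q[1],1.])
def onz(n,uv,z):
    o,d=ray(n,uv); return o+d*(z-o[2])/d[2]
def tri(uvs,uvt):
    o1,d1=ray("side",uvs);o2,d2=ray("top",uvt)
    s=np.linalg.lstsq(np.c_[d1,-d2],o2-o1,rcond=None)[0]
    a=o1+d1*s[0];b=o2+d2*s[1]; return (a+b)/2,np.linalg.norm(a-b)
def proj(n,P):
    K,D,r,t=cam(n); return cv2.projectPoints(np.array(P,float).reshape(-1,1,3),r,t,K,D)[0].reshape(-1,2)
E
python3 - <<'E'
from h import *
for n in("top","side"):
    cv2.imwrite(f"pics/{n}0.png",arm.get_image(n)); print(n,ray(n,(320,240)),cam(n)[0][0,0])
s=arm.read_state(); print(s["position"],s["ee_rot"],s["clock"],s["gripper_width"],s["contact_force"])
E
```

```text
top (array([ 334.62130157,  101.2653443 , 1102.88933762]), array([ 0.14507094,  0.01346196, -0.98940282])) 437.20933119335234
side (array([ 185.99038349, -569.29050053,  969.05289836]), array([ 0.25132895,  0.58424362, -0.77184943])) 486.4033651177108
[231.49193056 579.99784935 230.34905935] [ 9.82011556e-01 -1.88818340e-01 -1.22964923e-04  9.60638627e-04] 0.1 85.57919596182563 [ 0.14215187  0.68840707 -0.07239078]
```

View pics/top0.png

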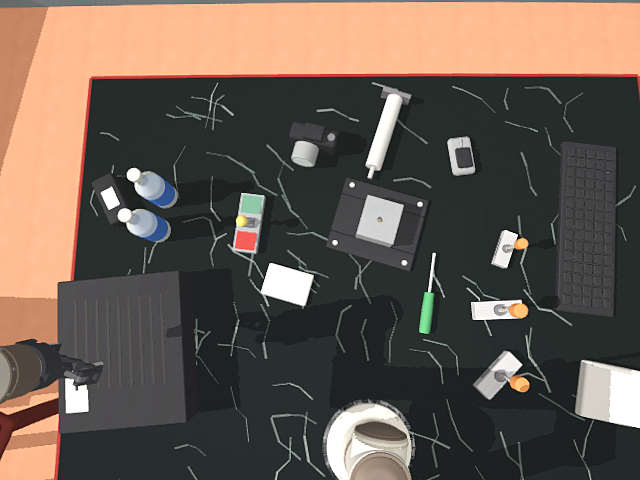

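View pics/side0.png

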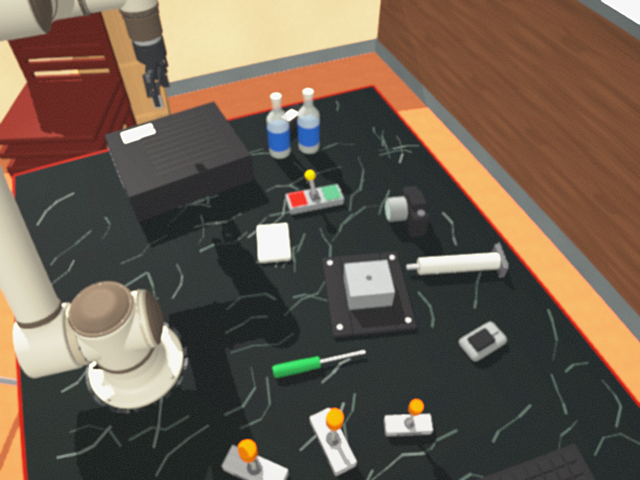

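The top view shows three gauges with orange knobs, at (519,244), (518,310) and (519,383). The stand's socket is at (379,219), and the tally's yellow ball is at (241,221). Next I measure the bridges in an enlarged crop.

Run:
```python
from h import *
T=cv2.imread("pics/top0.png");S=cv2.imread("pics/side0.png")
c=cv2.resize(T[220:410,455:545],None,fx=3,fy=3,interpolation=cv2.INTER_CUBIC)
d=cv2.resize(S[390:480,215:440],None,fx=2.2,fy=2.2,interpolation=cv2.INTER_CUBIC)
o=np.zeros((570,270+d.shape[1],3),np.uint8);o[:,:270]=c;o[:d.shape[0],270:]=d;cv2.imwrite("pics/g.png",o)
def blobs(I,lo,hi,x0=0,mn=20):
    h=cv2.cvtColor(I,cv2.COLOR_BGR2HSV);m=cv2.inRange(h,lo,hi)
    n,l,s,ce=cv2.connectedComponentsWithStats(m)
    return [(ce[i].round(1),s[i]) for i in range(1,n) if s[i][4]>mn]
print("orangeT",[b for b in blobs(T,(8,150,150),(18,255,255)) if b[0][0]>440 and b[0][1]>200 and b[1][4]<600])
print("orangeS",[b for b in blobs(S,(8,150,150),(18,255,255)) if b[0][1]>350 and b[1][4]<900])
print("yelT",blobs(T,(22,130,120),(33,255,255)));print("yelS",blobs(S,(22,130,120),(33,255,255)))
# bridge footprints (grey bright or mid)
h=cv2.cvtColor(T,cv2.COLOR_BGR2HSV)
m=cv2.inRange(h,(0,0,110),(180,60,255))
for x0,y0,x1,y1 in [(485,225,532,275),(465,293,530,328),(468,345,532,405)]:
    mm=np.zeros_like(m);mm[y0:y1,x0:x1]=m[y0:y1,x0:x1]
    n,l,s,ce=cv2.connectedComponentsWithStats(mm);i=1+np.argmax(s[1:,4])
    pts=np.argwhere(l==i)[:,::-1]
    W=np.array([onz("top",p,22.)[:2] for p in pts],np.float32)
    print(cv2.minAreaRect(W),s[i])
```

```text
orangeT [(array([517.3, 245. ]), array([514, 239,  10,  11,  37], dtype=int32)), (array([515.7, 309.5]), array([509, 304,  19,  14,  84], dtype=int32)), (array([514.3, 381. ]), array([510, 375,  15,  16,  83], dtype=int32)), (array([523.9, 388.1]), array([519, 385,  10,   7,  51], dtype=int32))]
orangeS [(array([ 14.9, 365.6]), array([ 13, 354,   4,  24,  41], dtype=int32)), (array([625.3, 367. ]), array([620, 363,  11,   8,  27], dtype=int32)), (array([414.9, 407.6]), array([409, 398,  15,  17,  94], dtype=int32)), (array([  4.9, 407.6]), array([  0, 401,  12,  15,  62], dtype=int32)), (array([335.6, 422. ]), array([326, 407,  18,  24, 106], dtype=int32)), (array([246.7, 452.5]), array([238, 439,  19,  24, 207], dtype=int32))]
yelT [(array([243.8, 220.8]), array([240, 216,   7,  10,  39], dtype=int32))]
yelS [(array([309.5, 174.4]), array([304, 169,  12,  12, 107], dtype=int32)), (array([416.3, 405.4]), array([411, 401,  11,  10,  79], dtype=int32)), (array([333.9, 416.5]), array([327, 410,  15,  14, 170], dtype=int32)), (array([247.9, 446.1]), array([240, 441,  14,  14, 113], dtype=int32))]
((470.0380554199219, -342.9095153808594), (41.63591384887695, 94.9431381225586), 69.0602798461914) [491 230  27  38 601]
((314.6090393066406, -311.5242004394531), (124.12879943847656, 76.75276184082031), 81.36727905273438) [471 293  51  35 806]
((168.7960205078125, -308.06158447265625), (55.35926818847656, 117.86985778808594), 44.3348503112793) [ 474  351   49   49 1088]
```

View pics/g.png

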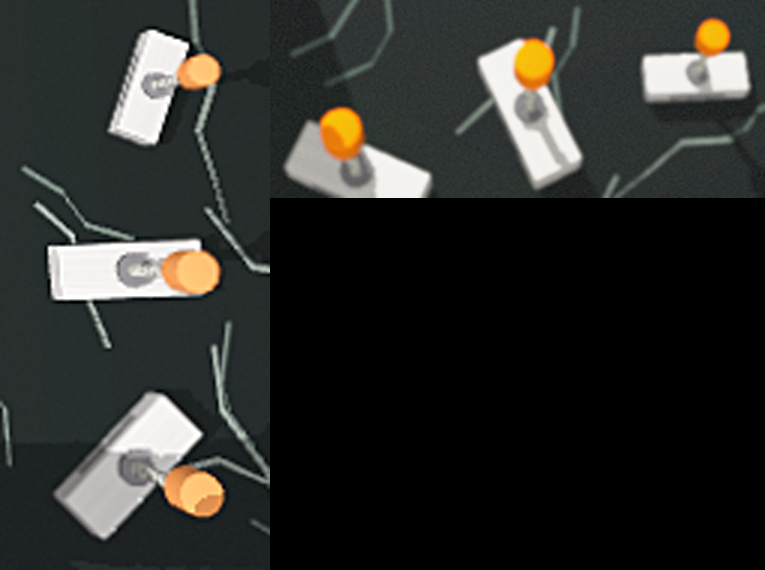

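The bridges measure as follows (at the z=22 scale of 2.47 mm/px):
- The gauge at (507,248) is about 88 x 32 mm.
- The other two, at (500,310) and (500,375), are about 116 x 44 mm.

The first one fits 90 x 34 and is the one meant. Next I work out all positions.

```bash
cat >> h.py <<'E'
def blob(I,lo,hi,box):
    x0,y0,x1,y1=box; h=cv2.cvtColor(I[y0:y1,x0:x1],cv2.COLOR_BGR2HSV); m=cv2.inRange(h,lo,hi)
    n,l,s,ce=cv2.connectedComponentsWithStats(m); i=1+np.argmax(s[1:,4])
    return ce[i]+[x0,y0]
OR=((3,110,90),(32,255,255))
E
python3 - <<'E'
from h import *
np.set_printoptions(precision=1,suppress=True)
T=cv2.imread("pics/top0.png");S=cv2.imread("pics/side0.png")
kt=blob(T,*OR,(505,230,535,262));ks=blob(S,*OR,(400,390,432,420))
print("knob",kt,ks,*tri(ks,kt))
c=lambda x,y:(455+x/3-.33,220+y/3-.33)
C=np.array([onz("top",c(*p),22) for p in[(152,32),(188,43),(154,144),(120,132)]]);print("bridge",C.mean(0),C)
Y=((20,120,90),(34,255,255))
yt=blob(T,*Y,(225,205,262,235));ys=blob(S,*Y,(295,160,325,190));print("ball",yt,ys,*tri(ys,yt))
for nm,lo,hi in(("red",(0,150,90),(5,255,255)),("green",(40,60,70),(85,255,255))):
    a=blob(T,lo,hi,(225,185,275,262));b=blob(S,lo,hi,(280,180,350,215));print(nm,a,b,onz("top",a,24),onz("side",b,24))
# boss + hole
for n,I,box in(("top",T,(350,185,410,255)),("side",S,(335,250,405,320))):
    x0,y0,x1,y1=box;g=cv2.cvtColor(I,cv2.COLOR_BGR2GRAY)[y0:y1,x0:x1]
    print(n,np.percentile(g,[10,50,90]))
    cv2.imwrite(f"pics/b_{n}.png",cv2.resize(I[y0:y1,x0:x1],None,fx=7,fy=7,interpolation=cv2.INTER_CUBIC))
a=cv2.imread("pics/b_top.png");b=cv2.imread("pics/b_side.png");o=np.zeros((490,910,3),np.uint8);o[:a.shape[0],:420]=a;o[:,420:]=b
cv2.imwrite("pics/b.png",o[:,:800])
E
```

```text
knob [520.8 243.6] [415.6 406.4] [ 471.9 -345.6  109.6] 2.261046358265528
bridge [ 469.8 -346.3   22. ] [[ 516.4 -348.    22. ]
 [ 507.1 -377.5   22. ]
 [ 422.9 -343.5   22. ]
 [ 432.9 -316.1   22. ]]
ball [243.4 220.7] [309.5 174.5] [525.9 292.4 110.3] 0.11859029853934737
red [245.3 240.4] [297.3 198.4] [492.3 302.7  24. ] [493.9 304.3  24. ]
green [250.9 204.1] [330.6 191.6] [585.1 291.   24. ] [587.6 293.2  24. ]
top [ 53.  74. 212.]
side [ 48.  70. 218.]
```

View pics/b.png

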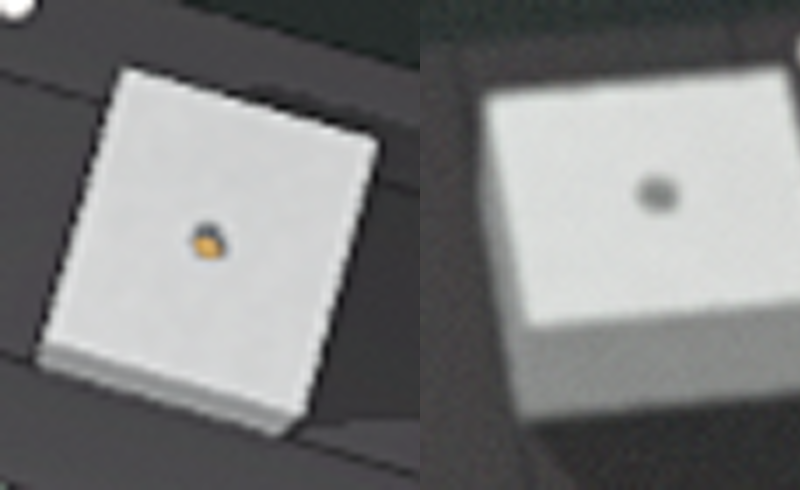

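The top view gives the hole at about (379.4,219.1), with the brass floor visible in it. The side view gives it at about (368.6,277.3).

```bash
cat >> h.py <<'E'
from scipy.spatial.transform import Rotation as Ro
def to(P,yaw=None):
    s=arm.read_state(); R=Ro.from_quat(s["ee_rot"]).as_matrix(); return (R.T@(np.array(P,float)-s["position"])).round(1)
def st():
    s=arm.read_state(); np.set_printoptions(precision=2,suppress=True)
    print(round(s["clock"],2),s["position"],s["contact_force"],s["gripper_width"],s["grasp_force"],Ro.from_quat(s["ee_rot"]).as_matrix()[:,:2].T.round(3).tolist())
E
python3 - <<'E'
from h import *
np.set_printoptions(precision=1,suppress=True)
print("hole",onz("top",(379.4,219.1),65),onz("side",(368.6,277.3),65),*tri((368.6,277.3),(379.4,219.1)))
C=np.array([onz("top",(350+x/7-.43,185+y/7-.43),65) for x,y in[(127,68),(377,143),(305,410),(47,345)]]);print(C.mean(0),C)
st();print(to([450,0,231]),to([471,-346,180]))
E
```

```text
hole [537.5 -28.   65. ] [539.4 -28.8  65. ] [538.5 -28.4  64.5] 1.9912069904006304
[537.9 -29.9  65. ] [[599.1  -0.9  65. ]
 [572.1 -87.1  65. ]
 [478.8 -59.6  65. ]
 [501.5  28.2  65. ]]
0.1 [231.49 580.   230.35] [ 0.14  0.69 -0.07] 85.57919596182563 0.0 [[0.929, -0.371, 0.0], [-0.371, -0.929, 0.002]]
[418.  457.6   0.3] [565.8 771.1  51.9]
```

Emit:
drive_tool:
  targets:
    - [-1,418,458,0,0]
    - [-1,418,458,0,0]
    - [-1,418,458,0,0]
    - [-1,418,458,0,0]
    - [-1,418,458,0,0]
    - [-1,418,458,0,0]
    - [-1,418,458,0,0]
    - [-1,418,458,0,0]
    - [-1,418,458,0,0]
    - [-1,418,458,0,0]
    - [-1,566,771,50,0]
    - [-1,566,771,50,0]

```text
clock: 1.3
position: [421.4, 12.1, 220.4]
ee_rot: [0.982, -0.189, 0.0, -0.0]
contact_force: [1.0, -0.9, 0.1]
gripper_width: 85.5
grasp_force: 0.0
```

Run:
```python
from h import *
st();print(to([471,-346,180]))
```

```text
1.3 [421.38  12.07 220.45] [ 0.98 -0.85  0.07] 85.51781663168146 0.0 [[0.929, -0.371, 0.0], [-0.371, -0.929, -0.0]]
[178.8 314.2  40.3]
```

Emit:
drive_tool:
  targets:
    - [-1,170,300,40,0]
    - [-1,170,300,40,0]
    - [-1,170,300,40,0]
    - [-1,170,300,40,0]
    - [-1,170,300,40,0]
    - [-1,170,300,40,0]
    - [-1,170,300,40,0]
    - [-1,170,300,40,0]
    - [-1,170,300,40,0]
    - [-1,170,300,40,0]
    - [-1,170,300,40,0]

```text
clock: 2.4
position: [468.3, -326.4, 181.0]
ee_rot: [0.982, -0.188, 0.0, -0.0]
contact_force: [1.1, 0.6, 0.8]
gripper_width: 85.3
grasp_force: 0.0
```

Run:
```python
from h import *
st();print(to([471,-346,86]))
T=arm.get_image("top");S=arm.get_image("side")
o=np.zeros((480,800,3),np.uint8);o[:,:400]=cv2.resize(T[200:320,440:540],(400,480));o[:,400:]=cv2.resize(S[330:450,360:460],(400,480));cv2.imwrite("pics/c.png",o)
```

```text
2.4 [ 468.25 -326.43  181.01] [1.07 0.58 0.81] 85.34508829262977 0.0 [[0.929, -0.369, 0.0], [-0.369, -0.929, -0.0]]
[ 9.7 17.2 95. ]
```

View pics/c.png

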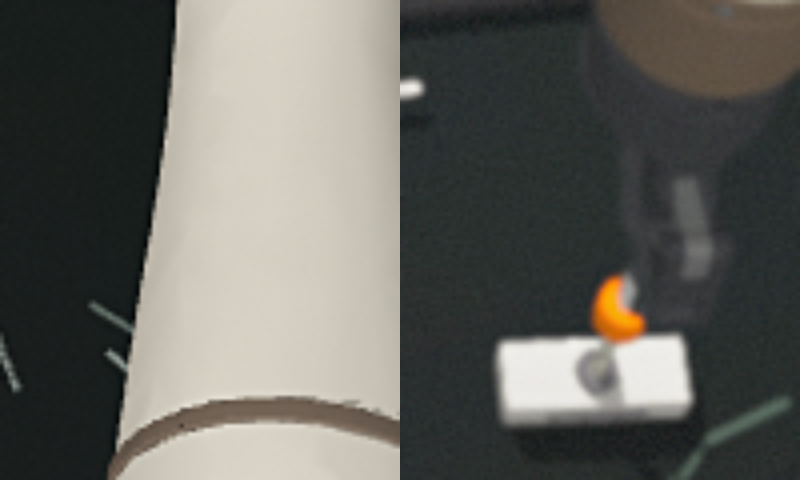

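The side crop shows the gripper just behind the knob, which fits the roughly 20 mm still to go. The arm hides the top view. I align first, then descend.

Emit:
drive_tool:
  targets:
    - [-1,10,17,0,0]
    - [-1,10,17,0,0]
    - [-1,10,17,40,0]
    - [-1,10,17,70,0]
    - [-1,10,17,95,0]
    - [-1,10,17,95,0]
    - [-1,10,17,95,0]
    - [-1,10,17,95,0]

```text
clock: 3.3
position: [472.5, -347.4, 87.5]
ee_rot: [0.982, -0.188, 0.002, 0.001]
contact_force: [0.7, 0.6, 0.6]
gripper_width: 85.5
grasp_force: 0.0
```

Emit:
drive_tool:
  targets:
    - [1,0,0,0,0]
    - [1,0,0,0,0]
    - [1,0,0,0,0]
    - [1,0,0,0,0]
    - [1,0,0,0,0]
    - [1,0,0,0,0]
    - [1,0,0,0,0]
    - [1,0,0,0,0]

```text
clock: 4.1
position: [471.3, -347.0, 85.8]
ee_rot: [0.982, -0.189, 0.0, -0.0]
contact_force: [0.1, 2.1, 2.8]
gripper_width: 22.3
grasp_force: 58.6
```

Emit:
drive_tool:
  targets:
    - [1,0,0,-15,0]
    - [1,0,0,-40,0]
    - [1,0,0,-80,0]
    - [1,0,0,-110,0]
    - [1,0,0,-125,0]
    - [1,-5,-30,-125,0]
    - [1,-12,-70,-125,0]
    - [1,-19,-110,-125,0]
    - [1,-26,-150,-125,0]
    - [1,-33,-190,-125,0]
    - [1,-40,-230,-125,0]
    - [1,-47,-270,-125,0]

```text
clock: 5.3
position: [526.1, -77.3, 208.4]
ee_rot: [0.982, -0.189, -0.002, 0.0]
contact_force: [0.6, 0.1, -5.4]
gripper_width: 22.6
grasp_force: 60.6
```

Emit:
drive_tool:
  targets:
    - [1,-6,-30,0,0]
    - [1,-9,-45,0,0]
    - [1,-9,-51,0,0]
    - [1,-9,-51,0,0]
    - [1,-9,-51,0,0]
    - [1,-9,-51,0,0]

```text
clock: 5.9
position: [537.7, -29.4, 210.3]
ee_rot: [0.982, -0.19, -0.0, 0.0]
contact_force: [1.1, -0.2, -5.3]
gripper_width: 21.6
grasp_force: 60.7
```

Run:
```python
from h import *
st();print(to([538.5,-28.4,186]))
T=arm.get_image("top");S=arm.get_image("side")
cv2.imwrite("pics/t2.png",T);cv2.imwrite("pics/s2.png",S)
o=np.zeros((480,800,3),np.uint8);o[:,:400]=cv2.resize(T[150:270,330:430],(400,480));o[:,400:]=cv2.resize(S[200:320,320:420],(400,480));cv2.imwrite("pics/d.png",o)
```

```text
5.9 [537.71 -29.41 210.29] [ 1.06 -0.2  -5.25] 21.648781109875703 60.69231390953064 [[0.928, -0.372, -0.001], [-0.372, -0.928, 0.001]]
[ 0.4 -1.2 24.3]
```

View pics/d.png

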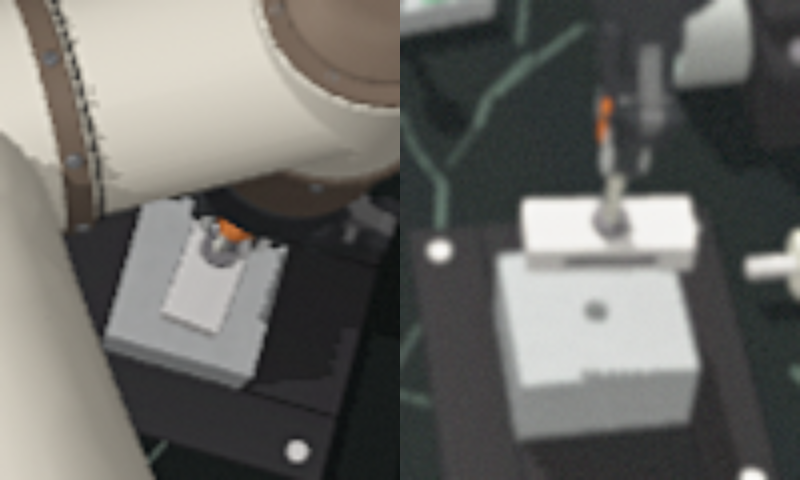

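The side crop shows the gauge hanging level over the boss, with its collar at about (373,255) and the hole at about (369,277). I check the alignment by rays.

Run:
```python
from h import *
np.set_printoptions(precision=1,suppress=True)
p=arm.read_state()["position"]
print(proj("side",[[p[0],p[1],146],[p[0],p[1],150],[p[0],p[1],124]]),onz("side",(372.6,254.9),147))
# bridge top-face corners side crop: 
C=np.array([onz("side",(320+(x-400)/4-.4,200+y/4-.4),146) for x,y in[(523,198),(694,199),(694,246),(527,250)]]);print(C.mean(0),C)
C=np.array([onz("top",(330+x/4-.4,150+y/4-.4),146) for x,y in[(163,311),(215,332)]]);print(C)
print(onz("side",(320+195/4-.4,200+309/4-.4),65))
```

```text
[[371.2 255.9]
 [371.4 254.7]
 [370.3 262.1]] [541.5 -28.7 147. ]
[540.2 -28.6 146. ] [[504.6   4.9 146. ]
 [589.9 -31.7 146. ]
 [574.7 -59.9 146. ]
 [491.6 -27.8 146. ]]
[[503.    2.5 146. ]
 [491.2 -26.  146. ]]
[539.4 -27.5  65. ]
```

Emit:
drive_tool:
  targets:
    - [1,-1.3,-0.6,15,0]
    - [1,-1.3,-0.6,35,0]
    - [1,-1.3,-0.6,48,0]
    - [1,-1.3,-0.6,53,0]
    - [1,-1.3,-0.6,55,0]
    - [1,-1.3,-0.6,56,0]
    - [1,-1.3,-0.6,57,0]
    - [1,-1.3,-0.6,57,0]
    - [1,-1.3,-0.6,57,0]

```text
clock: 6.9
position: [537.4, -27.2, 154.0]
ee_rot: [0.982, -0.189, 0.0, -0.0]
contact_force: [0.4, 0.0, -6.2]
gripper_width: 22.3
grasp_force: 60.7
```

Emit:
drive_tool:
  targets:
    - [1,0,0,0.5,0]
    - [1,0,0,1,0]
    - [1,0,0,1.5,0]
    - [1,0,0,1.5,0]
    - [1,0,0,1.5,0]

```text
clock: 7.4
position: [537.2, -27.2, 152.0]
ee_rot: [0.982, -0.189, -0.0, 0.0]
contact_force: [0.3, 0.3, -4.9]
gripper_width: 22.4
grasp_force: 60.7
```

Emit:
drive_tool:
  targets:
    - [1,0,0,0.5,0]
    - [1,0,0,1,0]
    - [1,0,0,1,0]
    - [1,0,0,1,0]

```text
clock: 7.8
position: [537.2, -27.2, 151.1]
ee_rot: [0.982, -0.189, 0.0, -0.0]
contact_force: [-0.3, 0.3, -5.1]
gripper_width: 22.2
grasp_force: 60.8
```

Emit:
drive_tool:
  targets:
    - [1,0,0,0.5,0]
    - [1,0,0,1,0]
    - [1,0,0,1,0]
    - [1,0,0,1,0]

```text
clock: 8.2
position: [537.4, -27.2, 150.9]
ee_rot: [0.982, -0.189, 0.0, -0.0]
contact_force: [-2.5, 1.6, 2.3]
gripper_width: 22.2
grasp_force: 61.5
```

Emit:
drive_tool:
  targets:
    - [1,0,0,0.5,0]
    - [1,0,0,1,0]
    - [1,0,0,1.5,0]
    - [1,0,0,1.5,0]

```text
clock: 8.6
position: [537.3, -27.1, 148.6]
ee_rot: [0.982, -0.189, 0.0, -0.0]
contact_force: [-2.8, 1.5, 2.6]
gripper_width: 22.4
grasp_force: 61.5
```

Emit:
drive_tool:
  targets:
    - [1,0,0,0.5,0]
    - [1,0,0,1,0]
    - [1,0,0,1.5,0]
    - [1,0,0,1.5,0]

```text
clock: 9.0
position: [537.3, -27.1, 147.0]
ee_rot: [0.982, -0.189, 0.0, -0.0]
contact_force: [-1.8, 1.8, 1.4]
gripper_width: 22.1
grasp_force: 61.5
```

Emit:
drive_tool:
  targets:
    - [1,0,0,2,0]
    - [1,0,0,4,0]
    - [1,0,0,6,0]
    - [1,0,0,8,0]
    - [1,0,0,10,0]
    - [1,0,0,12,0]
    - [1,0,0,14,0]
    - [1,0,0,16,0]
    - [1,0,0,17,0]
    - [1,0,0,17,0]

```text
clock: 10.0
position: [537.2, -27.1, 129.8]
ee_rot: [0.982, -0.189, 0.0, -0.0]
contact_force: [-1.2, 2.4, 0.7]
gripper_width: 22.3
grasp_force: 61.3
```

Emit:
drive_tool:
  targets:
    - [1,0,0,1,0]
    - [1,0,0,2,0]
    - [1,0,0,3,0]
    - [1,0,0,3,0]
    - [1,0,0,3,0]

```text
clock: 10.5
position: [537.3, -27.1, 127.0]
ee_rot: [0.982, -0.189, 0.0, -0.0]
contact_force: [-0.2, 3.0, 1.8]
gripper_width: 22.3
grasp_force: 61.4
```

Emit:
drive_tool:
  targets:
    - [1,0,0,1,0]
    - [1,0,0,2,0]
    - [1,0,0,3,0]
    - [1,0,0,3,0]
    - [1,0,0,3,0]

```text
clock: 11.0
position: [537.5, -27.3, 124.6]
ee_rot: [0.982, -0.189, 0.0, 0.0]
contact_force: [-1.9, 2.9, 6.6]
gripper_width: 22.0
grasp_force: 61.8
```

Emit:
drive_tool:
  targets:
    - [1,0,0,0.5,0]
    - [1,0,0,0.5,0]
    - [1,0,0,0.5,0]

```text
clock: 11.3
position: [537.6, -27.3, 124.6]
ee_rot: [0.982, -0.189, 0.001, 0.0]
contact_force: [-3.2, 2.8, 8.4]
gripper_width: 21.9
grasp_force: 62.1
```

Emit:
drive_tool:
  targets:
    - [1,0,0,0.5,0]
    - [1,0,0,0.5,0]
    - [1,0,0,0.5,0]

```text
clock: 11.6
position: [537.7, -27.3, 124.5]
ee_rot: [0.982, -0.188, 0.001, 0.0]
contact_force: [-4.0, 3.0, 10.0]
gripper_width: 22.5
grasp_force: 62.2
```

Emit:
drive_tool:
  targets:
    - [1,0,0,-0.8,0]
    - [1,0,0,-0.8,0]
    - [-1,0,0,-0.8,0]
    - [-1,0,0,-0.8,0]
    - [-1,0,0,-0.8,0]
    - [-1,0,0,-0.8,0]
    - [-1,0,0,-0.8,0]
    - [-1,0,0,-0.8,0]

```text
clock: 12.4
position: [537.1, -27.3, 123.7]
ee_rot: [0.982, -0.189, -0.0, 0.0]
contact_force: [0.1, -0.4, -0.4]
gripper_width: 85.5
grasp_force: 0.0
```

Emit:
drive_tool:
  targets:
    - [-1,0,0,-20,0]
    - [-1,0,0,-60,0]
    - [-1,0,0,-100,0]
    - [-1,0,-30,-120,0]
    - [-1,0,-80,-120,0]
    - [-1,0,-130,-120,0]
    - [-1,0,-180,-120,0]
    - [-1,0,-180,-120,0]
    - [-1,0,-180,-120,0]

```text
clock: 13.3
position: [603.8, 141.1, 243.0]
ee_rot: [0.982, -0.188, -0.001, 0.0]
contact_force: [0.2, -0.8, 0.6]
gripper_width: 85.6
grasp_force: 0.0
```

Run:
```python
from h import *
st()
T=arm.get_image("top");S=arm.get_image("side")
cv2.imwrite("pics/t3.png",T);cv2.imwrite("pics/s3.png",S)
o=np.zeros((480,800,3),np.uint8);o[:,:400]=cv2.resize(T[150:270,330:430],(400,480));o[:,400:]=cv2.resize(S[200:320,320:420],(400,480));cv2.imwrite("pics/e.png",o)
kt=blob(T,*OR,(350,180,420,250));ks=blob(S,*OR,(340,220,400,300));print(kt,ks,*tri(ks,kt))
```

```text
13.3 [603.77 141.09 242.96] [ 0.18 -0.83  0.59] 85.55425431571591 0.0 [[0.929, -0.369, -0.001], [-0.369, -0.929, 0.001]]
[383.09 212.05] [371.19 254.2 ] [538.07 -26.5  148.18] 1.8150798153663348
```

View pics/e.png

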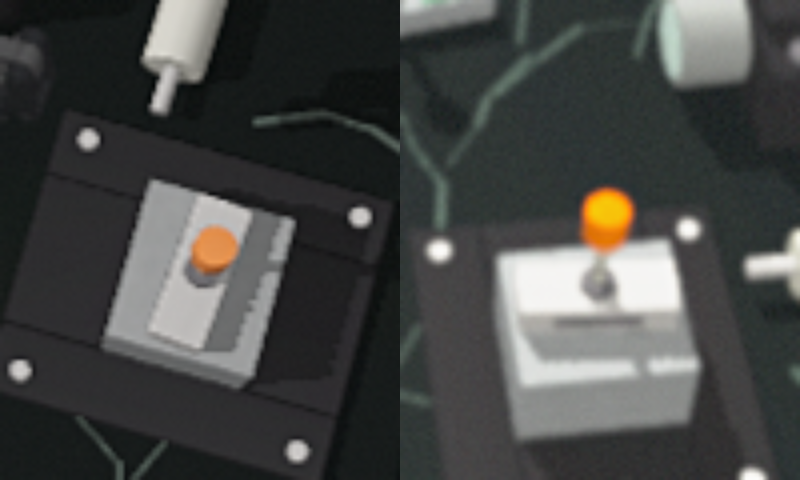

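The gauge stands on the boss with the knob still upright and the rod in the hole. The rod went down about 26 mm, from TCP z 150.5 to 124.5. The knob's height in the two views (148 before bias) agrees, and so did the plainly visible brass floor. That is under 35 mm, so the lever goes to red. I check that the bridge is flat and locate the ball.

Run:
```python
from h import *
S=cv2.imread("pics/s3.png");T=cv2.imread("pics/t3.png")
np.set_printoptions(precision=1,suppress=True)
f=lambda z,L:np.array([onz("side",(320+(x-400)/4-.4,200+y/4-.4),z) for x,y in L])
C=f(87,[(514,255),(668,240),(682,303),(521,316)]);print(C,[np.linalg.norm(C[i]-C[i-1]) for i in range(4)])
for n,I,b in(("side",S,(295,160,325,190)),("top",T,(225,205,262,235))):
    u=blob(I,(18,80,60),(36,255,255),b);print(n,u,onz(n,u,100))
print(to([575,293,180]))
```

```text
[[505.2  10.7  87. ]
 [590.8 -13.8  87. ]
 [577.4 -55.9  87. ]
 [490.9 -28.9  87. ]] [np.float64(42.10914014437638), np.float64(89.12270572130767), np.float64(44.212066588004035), np.float64(90.60363432051426)]
side [309.6 174.6] [530.  302.3 100. ]Traceback (most recent call last):
  File "<stdin>", line 7, in <module>
  File "h.py", line 20, in blob
    n,l,s,ce=cv2.connectedComponentsWithStats(m); i=1+np.argmax(s[1:,4])
                                                      ~~~~~~~~~^^^^^^^^^
    return _wrapfunc(a, 'argmax', axis=axis, out=out, **kwds)
    return bound(*args, **kwds)
ValueError: attempt to get argmax of an empty sequence
```

The bridge length fits, but 42 mm is too wide for a flat 34 mm bridge. I enlarge the crop to check for tilt, with the expected flat outline overlaid.

Run:
```python
from h import *
S=cv2.imread("pics/s3.png");T=cv2.imread("pics/t3.png")
a=cv2.resize(S[240:300,335:405],(700,600),interpolation=cv2.INTER_CUBIC)[:, :420+0]
a=cv2.resize(S[240:295,340:400],None,fx=7,fy=7,interpolation=cv2.INTER_CUBIC)
b=cv2.resize(T[190:245,352:407],None,fx=6.8,fy=6.8,interpolation=cv2.INTER_CUBIC)
o=np.zeros((390,800,3),np.uint8);o[:385,:420]=a;o[:374,420:794]=b
cv2.imwrite("pics/f.png",o)
np.set_printoptions(precision=1,suppress=True)
th=np.radians(-16.5);e=np.array([np.cos(th),np.sin(th)]);n=np.array([-e[1],e[0]])
c=np.array([538.5,-28.4])
for z in(87,65):
    P=[[*(c+sx*45*e+sy*17*n),z] for sx,sy in((-1,1),(1,1),(1,-1),(-1,-1))]
    print(z,((proj("side",P)-[340,240]+.5)*7).round().tolist(),((proj("top",P)-[352,190]+.5)*6.8+[420,0]).round().tolist())
```

```text
87 [[59.0, 195.0], [334.0, 170.0], [355.0, 255.0], [75.0, 281.0]] [[537.0, 295.0], [605.0, 52.0], [699.0, 78.0], [632.0, 323.0]]
65 [[56.0, 235.0], [326.0, 210.0], [347.0, 295.0], [72.0, 321.0]] [[531.0, 305.0], [598.0, 67.0], [690.0, 93.0], [624.0, 332.0]]
```

View pics/f.png

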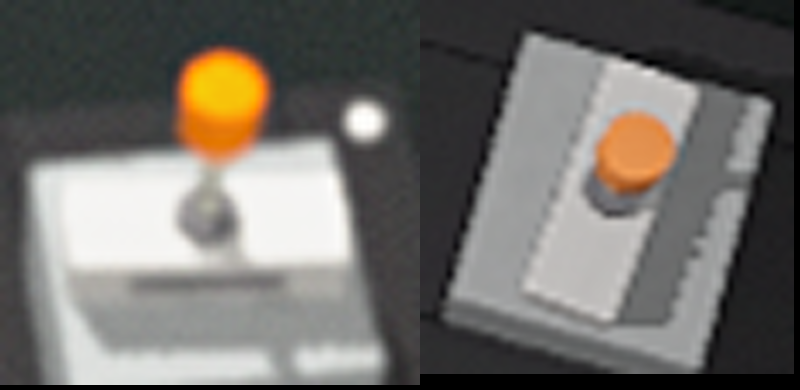

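The predicted flat outline matches to about 1 px, and the apparent extra width was the boss behind it, so the bridge is flat. Next is the lever, pushed toward red from the +x side.

Run:
```python
from h import *
st();print(to([577,293.5,180]),to([577,293.5,84]),to([525.8,299.7,84]))
```

```text
13.4 [603.5  139.34 243.71] [-0.35 -1.15  0.33] 85.5487193701498 0.0 [[0.929, -0.371, -0.0], [-0.371, -0.929, 0.001]]
[ -81.8 -133.4   63.7] [ -81.7 -133.4  159.7] [-131.6 -120.2  159.7]
```

Emit:
drive_tool:
  targets:
    - [1,-30,-49,20,-7.5]
    - [1,-58,-95,40,-15]
    - [1,-82,-133,60,-15]
    - [1,-82,-133,60,-15]
    - [1,-82,-133,60,-15]
    - [1,-82,-133,60,-15]
    - [1,-82,-133,100,-15]
    - [1,-82,-133,140,-15]
    - [1,-82,-133,160,-15]
    - [1,-82,-133,160,-15]
    - [1,-82,-133,160,-15]

```text
clock: 14.5
position: [578.4, 292.9, 85.4]
ee_rot: [0.998, -0.06, 0.001, -0.0]
contact_force: [0.2, 0.5, 0.0]
gripper_width: 0.3
grasp_force: 0.0
```

Run:
```python
from h import *
st();print(to([545,297.4,84]),to([525.8,299.7,84]))
S=arm.get_image("side");print(blob(S,(18,80,60),(36,255,255),(285,155,330,195)))
```

```text
14.5 [578.42 292.9   85.44] [0.2  0.51 0.02] 0.3497991849052966 0.0 [[0.993, -0.119, 0.002], [-0.119, -0.993, -0.001]]
[-33.7  -0.5   1.4] [-53.1  -0.5   1.3]
[309.62 174.59]
```

Emit:
drive_tool:
  targets:
    - [1,-8,0,0,0]
    - [1,-16,0,0,0]
    - [1,-22,0,0,0]
    - [1,-28,0,0,0]
    - [1,-33,0,0,0]
    - [1,-38,0,0,0]
    - [1,-43,0,0,0]
    - [1,-46,0,0,0]
    - [1,-46,0,0,0]

```text
clock: 15.45
position: [530.8, 299.3, 83.8]
ee_rot: [0.998, -0.059, -0.0, 0.0]
contact_force: [-0.7, 0.2, 0.5]
gripper_width: 0.1
grasp_force: 0.0
```

Emit:
drive_tool:
  targets:
    - [1,-3,0,0,0]
    - [1,-6,0,0,0]
    - [1,-6,0,0,0]

```text
clock: 15.75
position: [525.1, 300.0, 83.8]
ee_rot: [0.998, -0.059, -0.0, 0.0]
contact_force: [-0.3, 0.1, 0.9]
gripper_width: -0.1
grasp_force: 0.0
```

Emit:
drive_tool:
  targets:
    - [1,-3,0,0,0]
    - [1,-5,0,0,0]
    - [1,-5,0,0,0]

```text
clock: 16.05
position: [524.3, 300.4, 84.1]
ee_rot: [0.998, -0.059, 0.003, -0.001]
contact_force: [13.6, -3.6, -6.9]
gripper_width: 0.4
grasp_force: 6.9
```

Run:
```python
from h import *
np.set_printoptions(precision=1,suppress=True)
st()
S=arm.get_image("side");u=blob(S,(18,80,60),(36,255,255),(270,155,340,205));print(u)
for t in(.5,.34,0):
    a=t-.5
    P=np.array([540.5+80*np.sin(a)*.992,298.6-80*np.sin(a)*.121,22+80*np.cos(a)]);print(t,P,proj("side",P))
```

```text
16.05 [524.28 300.39  84.09] [13.59 -3.59 -6.87] 0.4270208763218244 6.8751925975084305 [[0.993, -0.117, 0.007], [-0.117, -0.993, -0.002]]
[299.1  179.05]
0.5 [540.5 298.6 102. ] [[313.83 173.86]]
0.34 [527.86 300.14 100.98] [[309.11 175.06]]
0 [502.45 303.24  92.21] [[299.66 179.36]]
```

The lever is on the red stop: the ball is seen at (299.1,179.0) and predicted at (299.7,179.4). I retreat now.

Emit:
drive_tool:
  targets:
    - [1,15,0,0,0]
    - [1,35,0,0,0]
    - [1,35,0,-40,0]
    - [1,35,0,-90,0]
    - [1,35,0,-130,0]
    - [1,35,0,-130,0]
    - [1,35,0,-130,0]

```text
clock: 16.8
position: [555.1, 296.7, 215.0]
ee_rot: [0.998, -0.059, 0.001, -0.001]
contact_force: [-0.3, 0.0, -1.3]
gripper_width: 0.1
grasp_force: 0.0
```

Run:
```python
from h import *
st()
S=arm.get_image("side");T=arm.get_image("top")
print(blob(S,(18,80,60),(36,255,255),(270,155,340,205)),blob(S,*OR,(340,220,400,300)))
cv2.imwrite("pics/end.png",S)
```

```text
16.8 [555.06 296.72 215.01] [-0.27  0.04 -1.29] 0.10444277585252622 0.0 [[0.993, -0.118, 0.001], [-0.118, -0.993, -0.002]]
[299.61 178.95] [371.23 254.62]
```

View pics/end.png

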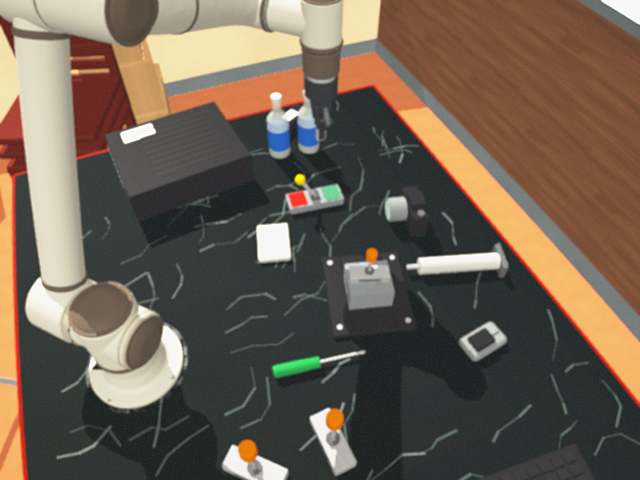

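The final picture shows the gauge on the boss with its knob at (371,255), the ball over red at (300,179), and everything else in place.

```bash
python3 -c "
from bench import arm
print(arm.job_done())"
```

```text
the job is handed in; nothing more can be done
None
```

The job is handed in: the gauge stands flat on the socket with its rod bottomed at about 26 mm, which is under 35 mm, so the lever is thrown fully over to the red plate (highest push on the gauge read was about 10 N, clock about 17 s).

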